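Dry-fit a gear housing cover on its guide studs, then hold it poised for the sealant

ROBOT

A 6-joint arm with a two-finger parallel gripper is mounted at the origin on a cart in front of the work surface, level with it; the furniture and walls round the work are solid. World frame = base frame: x ahead of the robot, y to its left, z up, the work surface at z = 0. Lengths are in m, angles in rad, forces in N, time in s.
With the tool pointing down it reaches from about 0.35 to 0.975 m from the base axis. Payload 4.9 kg.
Tool frame: the origin (TCP) lies at the very end of the fingers, on their centre line; the grasp point (between the pads) lies manip.grip_point_offset behind it (manip.grip_point_offset is the distance from the TCP to the grasp point, in m); z points along the fingers, y is the direction in which the jaws open and shut (so a half turn about z gives the same grasp; the last joint's range is limited). The gripper opens to 85 mm and grips with 20 to 120 N. Pads are 22 mm wide; open, the fingers measure 114 mm over their backs; the gripper's body (76 mm by 85 mm) begins 54 mm behind the grasp point. The pads swing forward as they close: fully open they stand 13 mm farther back than shut.
Start: joints at [-1.223, 0.053, 1.613, -0, 1.476, -0.119], TCP at [0.281, -0.558, 0.231] pointing down, gripper open.
Joint ranges: [-3.01, 3.01], [-1.01, 2.22], [0.06, 2.58], [-1.02, 4.17], [0.09, 2.62], [-3.14, 3.14]. Speed limits (rad/s): [2.57, 2.57, 3.14, 3.14, 3.14, 3.14].

INTERFACE

Orientations are given as a unit quaternion [w, x, y, z].
In Python, from plant import status, grab_frame, camera_params, ticket, boxes_of, outline_of, manip gives the robot as it stands. The module is installed in compiled form; this text tells all that it offers.
- The arm moves only by the tool play_rows, never from a script. Its argument "deltas" is a list of rows, each a list of 2 entries, a list of its own where there are three numbers: the shift along the world's x, y, z in m, then the turn about the world's z in rad. A call has 1 to 5 rows; each row is the pose to reach, as a shift and turn from the pose commanded when the call began; what a row does not reach only later rows make up. A row lasts 1/8 s, in which the tool goes at most 62.5 mm and 10.7 degrees, less where a joint would pass 70% of its speed; a pose out of reach is approached as far as the arm can. A call with a gripper value outside its range is refused whole. "grip" is the opening, from -1 (shut) to 1 (fully open), set as the call begins (left out, the last holds). The fingers move at their own pace and stop on an object; the grip force is fixed at half the most. Time passes only in rows, so rows that repeat a pose let the fingers close. It gives the time, the measured TCP pose, the force and the opening at its end, in the units of the state.
- status.state(): the state, without advancing time (a new reading comes with each control period).
- grab_frame(name): name is "scene" or "top" or "wrist"; returns (picture, depth): 400x640x3 uint8, blue, green, red; 400x640 float32, m along the optical axis (not along the pixel's ray), 0 where there is no reading.
- camera_params(name): a dict with "mtx" (3x3 intrinsics, pixels), "distortion" ([k1, k2, p1, p2, k3] as OpenCV has them; the pictures are not rectified), "world_from_camera" (4x4, takes a point from camera to world coordinates). Camera axes: x right, y up, looking along -z (the intrinsics and any distortion apply to the point x, -y, -z); pixel columns grow to the right and rows downward; lengths in m; the calibration is good to about 2 mm. A picture is of the moment at which its call begins: read the wrist's pose just before it. camera_params takes no time and is no camera call; for the wrist camera it gives the pose at the moment of the call.
- ticket.job_done(): hands the job in, once; it reports no verdict.
Trained networks look in the newest picture that a camera, given by its name, has taken for a name from the list of things; names that differ only in an ending like _2 or _b are one class to them, and where a whole thing is asked for, a point or a joint stands for the part that bears it (a point fixed in the world has none). Each returns a list of dicts, best first, with "confidence" (0 to 1); they miss things now and then, are a little off and sometimes report something else, mostly with a low value. They report only what shows in the picture. A call takes as long as a camera call.
- boxes_of(camera, name): "box" ([left, top, right, bottom] in pixels, round what is visible of it).
- outline_of(camera, name): "region" (400x640 bool, what is visible of it) and "box" ([left, top, right, bottom] in pixels, round what is visible of it).
The state is a dict: "time": time; "joint_pos": joint angles; "joint_vel": joint speeds; "joint_efforts": joint torques, N m; "tool_pos": TCP position; "tool_rot": TCP orientation; "contact_force": force on the tool from outside, world axes, zero at the start; "ft_torque": the same for the moment, N m; "gripper_width": opening from 0.0 (shut) to 1.0 (fully open).
Only numpy, scipy, OpenCV 4.12 (cv2) and the standard library are available. Lean on these libraries where they do the work, as an engineer would, in place of code of your own. Each camera call takes 0.05 s, during which the arm holds its last target.

TASK

Pick up the blue inspection cover by its rib, carry it over the things standing between without disturbing them, and dry-fit it on the gear housing: ease it down over the two guide studs, without forcing it, until you feel it sit flat on the flange. Then lift it straight up again until its underside is about a centimetre above the stud tips and hold it there, still, level and lined up with the studs, so that I can run sealant round the flange. Finish like that, with the cover in the gripper and touching nothing else.

Things in the scene. Friction and masses are not known exactly. Their poses are not given: they have to be found in the camera images.
- cover_grip (a point): mid-line of the grip rib of the loose blue cover (0.26 to 0.5 kg), 30 mm above its underside. Plate 76 (x) x 130 (y) x 10 mm, flat on the bench, z up. Rib: upright flat bar on the plate, 14 mm thick (x), 60 long (y), 10 to 48 mm above the underside; pinch it across the 14 mm. Four 11 mm through holes at x = +-27, y = +-54 mm. Fits either way round (half a turn about z), ignore the brass plug
- housing_flange (a point): centre of the top face (flange, 76 x 130 mm like the cover, 70 mm above the bench) of the fixed, open blue gear housing; axes parallel to the cover's when fitted, z up. The cover is home when cover_grip is 30 mm above this point. Foot 92 x 134 mm; a shaft sticks out to y = +96 mm at 34 mm height
- stud_a (a point): tip of one upright steel guide stud of the housing, at (+27, +54, +30) mm from housing_flange in its axes: 8 mm thick, 30 mm proud of the flange, the last 8 mm taper to 3 mm; it passes through a hole of the cover
- stud_b (a point): tip of one upright steel guide stud of the housing, at (-27, -54, +30) mm from housing_flange in its axes: 8 mm thick, 30 mm proud of the flange, the last 8 mm taper to 3 mm; it passes through a hole of the cover
- black_box_mid (a point): centre of a black box, 113 x 69 x 82 mm high, loose bystander between cover and housing
- small_bottle_mid (a point): centre of a small white bottle with blue cap, 40 x 40 x 92 mm high, loose bystander between cover and housing
- nut_cup_mid (a point): centre of a black cup of brass nuts, 68 mm across, 50 mm high, loose bystander between cover and housing

How it is judged:
On the way:
1. the cover is dry-fitted: down on the flange, over both studs (z of cover_grip in the frame of housing_flange between 0.027 and 0.0325 m and horizontal distance between cover_grip and housing_flange below 0.004 m and angle between the y axis of cover_grip and the y axis of housing_flange, either way round below 0.08 rad and angle between cover_grip's own z axis and vertical below 0.04 rad), for 0.2 s.
At the end, for the whole second after the job is handed in: The gripper holds the cover still, touching nothing else: underside 4 to 20 mm above the stud tips, centre within 5 mm of the flange centre from above, turned under 0.08 rad and tilted under 0.07 rad against the housing; box, bottle and cup within 20 mm of where they stood (z of cover_grip in the frame of housing_flange between 0.064 and 0.08 m and horizontal distance between cover_grip and housing_flange below 0.005 m and angle between the y axis of cover_grip and the y axis of housing_flange, either way round below 0.08 rad and angle between cover_grip's own z axis and vertical below 0.07 rad and contact force between cover and housing below 0.1 N and contact force between cover and the fingers above 1 N and linear speed of cover below 0.02 m/s and distance of each of black_box_mid, small_bottle_mid, nut_cup_mid from where it was at the start of the episode below 0.02 m); the arm keeps its last pose, push and grip.
It fails at once if a bystander was pushed or knocked over (distance of any of black_box_mid, small_bottle_mid, nut_cup_mid from where it was at the start of the episode above 0.02 m).
It fails at once if the cover was forced hard against the housing (over 60 N) (contact force between cover and housing above 60 N).
It also fails if it takes over 48 s, if anything falls off the work surface, if the arm or the gripper's body presses on something with over 40 N, if the wrist force passes 120 N, or if a joint passes its speed limit or range.

## Working session

There is one attempt and no reset: what is moved stays moved. The work goes in short steps, Python scripts to look and compute and a tool call to move; the robot and the scene stay as the last step left them, time stands still between calls to the robot, and variables do not carry over. Pictures are saved under pics/ and viewed, and the job is handed in when it is done.

Besides the shell and the picture viewer there is one more tool, called after ">>>" as a command line: name --argument value ..., lists and objects as JSON in quotes. play_rows: Moves the arm, as the interface text tells. Its arguments: {"type":"object","properties":{"deltas":{"type":"array"},"grip":{"type":"number"}},"required":["deltas"]}

```bash
mkdir -p pics
cat > h.py <<'E'
import numpy as np, cv2
from plant import status, grab_frame, camera_params, ticket, boxes_of, outline_of, manip
def shot(cam,fn):
    p=camera_params(cam); im,d=grab_frame(cam); cv2.imwrite('pics/'+fn,im); return p,im,d
def world(p,uv,depth):
    uv=np.asarray(uv,float).reshape(-1,1,2)
    n=cv2.undistortPoints(uv,np.array(p['mtx'],float),np.array(p['distortion'],float)).reshape(-1,2)
    d=np.asarray(depth,float).reshape(-1)
    c=np.c_[n[:,0]*d,-n[:,1]*d,-d]
    T=np.array(p['world_from_camera']); return c@T[:3,:3].T+T[:3,3]
def cloud(p,d):
    v,u=np.nonzero(d>0); return world(p,np.c_[u,v],d[v,u]),u,v
E
python3 - <<'E'
from h import *
print(status.state()); print(manip.grip_point_offset)
for c in ['scene','top']:
    p,im,d=shot(c,c+'0.png'); np.savez('pics/'+c+'0.npz',im=im,d=d,T=p['world_from_camera'],mtx=p['mtx'],dist=p['distortion'])
    print(c,p['mtx'],p['world_from_camera'],p['distortion'],(d>0).mean())
    for n in ['cover_grip','housing_flange','stud_a','black_box_mid','small_bottle_mid','nut_cup_mid']:
        print(n,[(np.round(b['box']).tolist(),round(b['confidence'],2)) for b in boxes_of(c,n)[:3]])
E
```

```text
{'time': 0.0, 'joint_pos': array([-1.22300347e+00,  5.33257615e-02,  1.61429644e+00,  3.85091074e-05,
        1.47601801e+00, -1.19017127e-01]), 'joint_vel': array([-9.01958508e-04,  9.86428042e-05,  7.47452436e-04,  1.00658837e-03,
       -1.44866263e-03, -7.61367409e-04]), 'joint_efforts': array([ 1.33271584e-03, -3.93684661e+01, -3.70177174e+01, -6.77214803e-05,
        7.02037913e-03,  8.62722629e-06]), 'tool_pos': array([ 0.28105995, -0.55753585,  0.23008085]), 'tool_rot': array([-1.01927544e-03,  9.72884406e-01,  2.31289610e-01, -9.78116004e-05]), 'contact_force': array([-0.18920429,  0.05313891, -0.37607334]), 'ft_torque': array([-0.00067702,  0.04402026,  0.03172041]), 'gripper_width': 1.0017076989254905}
0.0187
scene [[509.92540855   0.         322.46446578]
 [  0.         509.92540855 205.37836064]
 [  0.           0.           1.        ]] [[-0.73248091  0.46730538 -0.49507312 -0.06687234]
 [-0.68073202 -0.51203674  0.52385331  0.67594736]
 [-0.00869616  0.72072468  0.69316688  0.92798253]
 [ 0.          0.          0.          1.        ]] [-0.14019973  0.          0.    
[... 488 characters left out ...]
   363.24812636 203.93785959]
 [  0.           0.           1.        ]] [[-0.20095043  0.95443513 -0.22061848  0.32861091]
 [-0.979586   -0.19704815  0.03979066  0.06476906]
 [-0.00549486  0.22411073  0.9745482   0.95272745]
 [ 0.          0.          0.          1.        ]] [-0.06326948  0.          0.          0.          0.        ] 0.9959921875
cover_grip [([347.0, 200.0, 400.0, 231.0], 0.62)]
housing_flange [([193.0, 199.0, 260.0, 250.0], 0.65)]
stud_a [([192.0, 199.0, 257.0, 251.0], 0.91)]
black_box_mid [([275.0, 148.0, 311.0, 200.0], 0.57)]
small_bottle_mid [([347.0, 199.0, 399.0, 234.0], 0.56), ([291.0, 211.0, 306.0, 233.0], 0.53)]
nut_cup_mid [([298.0, 236.0, 324.0, 262.0], 0.57)]
```

View pics/scene0.png

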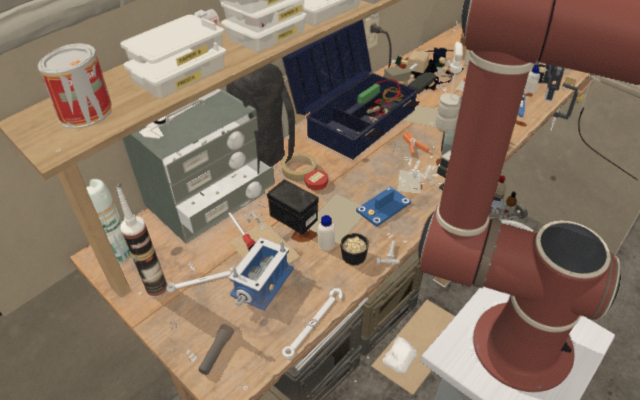

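View pics/top0.png

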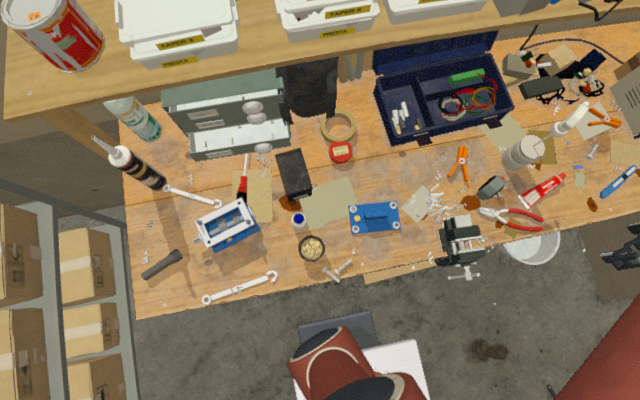

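Run:
```python
from h import *
for c in ['scene','top']:
    z=np.load(f'pics/{c}0.npz'); p=dict(mtx=z['mtx'],distortion=z['dist'],world_from_camera=z['T']); d=z['d'];im=z['im']
    P,u,v=cloud(p,d)
    boxes=dict(scene=dict(cov=(350,183,420,232),hou=(222,235,300,315),box=(262,180,322,236),bot=(315,210,338,252),cup=(338,232,371,269)),
      top=dict(cov=(342,195,405,236),hou=(188,194,265,255),box=(272,145,314,203),bot=(288,208,309,236),cup=(295,233,327,265)))[c]
    for n,b in boxes.items():
        m=(u>=b[0])&(u<=b[2])&(v>=b[1])&(v<=b[3])
        Q=P[m]; 
        print(c,n,'zfloor',np.round(np.percentile(Q[:,2],[2,50,98]),3))
        for lo,hi in dict(cov=[(.005,.018),(.04,.055)],hou=[(.06,.078),(.085,.11)],box=[(.07,.1)],bot=[(.08,.1)],cup=[(.03,.07)])[n]:
            q=Q[(Q[:,2]>lo)&(Q[:,2]<hi)]
            if len(q)>3:
                r=cv2.minAreaRect(q[:,:2].astype(np.float32)*1000)
                print('  ',lo,hi,len(q),np.round(q.mean(0),4),'rect',np.round(r[0],1),np.round(r[1],1),round(r[2],1), 'z',np.round(np.median(q[:,2]),4))
    # crops
    for n in ['cov','hou']:
        b=boxes[n]; cv2.imwrite(f'pics/{c}_{n}.png',cv2.resize(im[b[1]:b[3],b[0]:b[2]],None,fx=7,fy=7,interpolation=cv2.INTER_CUBIC))
```

```text
scene cov zfloor [-0.004  0.001  0.047]
   0.005 0.018 860 [ 0.4676 -0.1193  0.0102] rect [ 457.  -147.5] [199.6 126.4] 80.6 z 0.0102
   0.04 0.055 118 [ 0.4712 -0.1249  0.0466] rect [ 472.4 -126.2] [61.9 17.2] 85.2 z 0.0472
scene hou zfloor [-0.003  0.003  0.073]
   0.06 0.078 1140 [0.5224 0.2557 0.0692] rect [524.8 254.5] [ 78.9 136.1] 15.7 z 0.0696
   0.085 0.11 41 [0.5234 0.2517 0.0928] rect [524.6 252.8] [126.4   8.8] 79.0 z 0.0925
scene box zfloor [-0.003  0.033  0.087]
   0.07 0.1 1165 [0.6155 0.0654 0.0818] rect [597.5  58.7] [197.3  72.9] 5.1 z 0.0821
scene bot zfloor [-0.003  0.009  0.092]
   0.08 0.1 102 [0.4931 0.0725 0.0893] rect [494.8  70.3] [23.2 27.9] 42.6 z 0.0903
scene cup zfloor [-0.003  0.021  0.049]
   0.03 0.07 597 [0.4212 0.0542 0.0415] rect [422.2  53.6] [64.9 68.6] 39.2 z 0.0419
top cov zfloor [-0.003  0.007  0.049]
   0.005 0.018 1186 [ 0.4746 -0.1281  0.0108] rect [ 475.9 -130. ] [133.3  76.9] 84.0 z 0.0108
   0.04 0.055 135 [ 0.4752 -0.1279  0.0479] rect [ 475.9 -128.4] [60.  14.2] 84.2 z 0.0482
top hou zfloor [-0.003  0.004  0.073]
   0.06 0.078 987 [0.527  0.2509 0.0701] rect [528.1 250.8] [ 77.4 129.9] 16.9 z 0.0704
   0.085 0.11 23 [0.5274 0.2523 0.0945] rect [527.7 249. ] [124.3   7.4] 79.3 z 0.0948
top box zfloor [-0.003  0.053  0.086]
   0.07 0.1 1234 [0.6205 0.0589 0.0828] rect [629.2  58.8] [131.4  69.4] 5.6 z 0.0829
top bot zfloor [-0.003  0.002  0.093]
   0.08 0.1 93 [0.4973 0.0681 0.0909] rect [497.   68.9] [24.6 23.4] 78.7 z 0.0915
top cup zfloor [-0.003  0.025  0.05 ]
   0.03 0.07 527 [0.4258 0.0512 0.042 ] rect [424.   51.9] [64.9 65.2] 78.8 z 0.0424
```

Both cameras agree to within about 4 mm. The cover is at about (0.474, -0.127) with yaw near -6°, and the housing is at about (0.527, 0.252) with yaw near +16°. The box, bottle and cup stand between them. I'll refine with the wrist camera, placed the same way over each part.

>>> play_rows --deltas '[[[0.02,0.05,0.01],0.1],[[0.045,0.1,0.02],0.25],[[0.065,0.15,0.02],0.4],[[0.085,0.2,0.02],0.55],[[0.11,0.25,0.02],0.7]]' --grip 1

```text
time: 1.32
tool_pos: [0.3916, -0.3066, 0.2516]
tool_rot: [0.0, 0.833, 0.553, 0.0]
contact_force: [0.1, 0.1, -0.5]
gripper_width: 0.999
```

>>> play_rows --deltas '[[[0.02,0.05,0],0.1],[[0.045,0.1,0],0.2],[[0.07,0.15,0],0.3],[[0.083,0.181,0],0.3],[[0.083,0.181,0],0.3]]'

```text
time: 1.95
tool_pos: [0.4748, -0.1253, 0.2514]
tool_rot: [0.0, 0.742, 0.671, 0.0]
contact_force: [0.4, -0.4, 1.1]
gripper_width: 1.0
```

Run:
```python
from h import *
s=status.state();print(s['time'],s['tool_pos'],s['tool_rot'],s['joint_pos'])
p,im,d=shot('wrist','w1.png'); np.savez('pics/w1.npz',im=im,d=d,T=p['world_from_camera'],mtx=p['mtx'],dist=p['distortion'],tp=s['tool_pos'],tr=s['tool_rot'])
print(p,(d>0).mean())
P,u,v=cloud(p,d); c=np.array([.474,-.127])
m=np.linalg.norm(P[:,:2]-c,axis=1)<.11
for lo,hi in [(.005,.018),(.04,.055)]:
    q=P[m&(P[:,2]>lo)&(P[:,2]<hi)]; r=cv2.minAreaRect(q[:,:2].astype(np.float32)*1000); print(len(q),r,np.median(q[:,2]))
```

```text
1.95 [ 0.47476053 -0.12534422  0.25142327] [5.40787011e-05 7.41611274e-01 6.70829866e-01 7.59767933e-05] [-4.09872299e-01 -2.87817858e-01  1.89188806e+00  9.37962670e-05
  1.53736121e+00 -3.09733560e-01]
{'mtx': array([[300.76237412,   0.        , 323.36799338],
       [  0.        , 300.76237412, 199.31427172],
       [  0.        ,   0.        ,   1.        ]]), 'distortion': array([-0.01658503,  0.        ,  0.        ,  0.        ,  0.        ]), 'world_from_camera': array([[ 9.95032339e-01,  9.51852676e-02,  2.91617858e-02,
         4.82280273e-01],
       [-9.95499255e-02,  9.49372610e-01,  2.97962177e-01,
        -4.85233887e-02],
       [ 6.76208880e-04, -2.99385055e-01,  9.54132135e-01,
         3.94493915e-01],
       [ 0.00000000e+00,  0.00000000e+00,  0.00000000e+00,
         1.00000000e+00]])} 0.996234375
5018 ((447.2646789550781, -143.798583984375), (177.38882446289062, 127.17039489746094), 83.97982025146484) 0.010487141040873865
587 ((474.85546875, -127.701416015625), (58.745384216308594, 13.300003051757812), 84.04730987548828) 0.04810507216328269
```

View pics/w1.png

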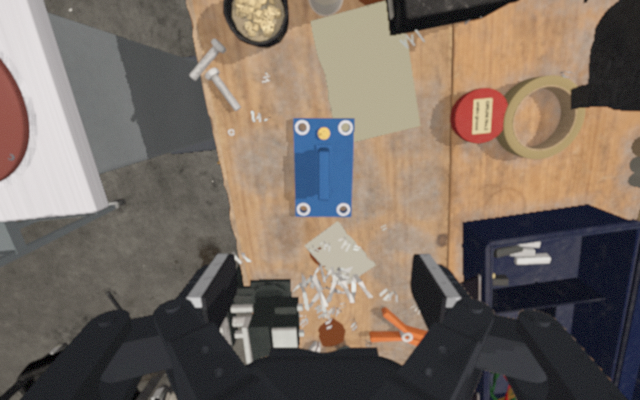

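The cover is centred near px (324,168), with the rib, four holes and plug clear in view. Next is the same relative view over the housing.

>>> play_rows --deltas '[[[0.008,0.05,0.02],0.06],[[0.015,0.11,0.04],0.13],[[0.023,0.17,0.06],0.2],[[0.03,0.23,0.06],0.27],[[0.04,0.29,0.06],0.34]]'

```text
time: 2.62
tool_pos: [0.5148, 0.1634, 0.3122]
tool_rot: [0.001, 0.619, 0.786, 0.001]
contact_force: [1.7, -0.2, 0.5]
gripper_width: 1.002
```

>>> play_rows --deltas '[[[0.008,0.05,0],0.04],[[0.013,0.088,0],0.04],[[0.013,0.088,0],0.04],[[0.013,0.088,0],0.04]]'

```text
time: 3.12
tool_pos: [0.5276, 0.2495, 0.3112]
tool_rot: [0.0, 0.604, 0.797, -0.0]
contact_force: [0.2, -0.5, 0.3]
gripper_width: 1.0
```

Run:
```python
from h import *
s=status.state();print(s['time'],s['tool_pos'],s['tool_rot'],s['joint_pos'])
p,im,d=shot('wrist','w2.png'); np.savez('pics/w2.npz',im=im,d=d,T=p['world_from_camera'],mtx=p['mtx'],dist=p['distortion'],tp=s['tool_pos'],tr=s['tool_rot'])
P,u,v=cloud(p,d); c=np.array([.527,.252])
m=np.linalg.norm(P[:,:2]-c,axis=1)<.09
for lo,hi in [(.062,.078),(.083,.11)]:
    mm=m&(P[:,2]>lo)&(P[:,2]<hi); q=P[mm]; r=cv2.minAreaRect(q[:,:2].astype(np.float32)*1000); print(len(q),r,np.median(q[:,2]))
for i in np.nonzero(mm)[0]: print(u[i],v[i],np.round(P[i]*1000,1)) if P[i,2]>.094 else 0
for n,(a,b,c_,e) in dict(w1=(280,105,370,230),w2=(260,90,390,240)).items():
    I=np.load(f'pics/{n}.npz')['im'] if n=='w1' else im
    cv2.imwrite(f'pics/{n}c.png',cv2.resize(I[b:e,a:c_],None,fx=4,fy=4,interpolation=cv2.INTER_CUBIC))
```

```text
3.125 [0.52762533 0.24952059 0.31117742] [ 1.42695989e-04  6.03708382e-01  7.97205149e-01 -3.46470935e-04] [ 3.14572279e-01 -7.99528647e-02  1.61258645e+00 -6.30575717e-04
  1.60936475e+00  4.00412507e-02]
3400 ((527.120361328125, 251.27734375), (75.79810333251953, 129.94017028808594), 16.21415901184082) 0.07043693341340726
81 ((526.9603271484375, 252.67930603027344), (125.89254760742188, 7.472118854522705), 79.72992706298828) 0.09498587197506697
345 121 [535.8 313.5  95.2]
346 121 [536.9 313.8  95.6]
347 121 [538.  314.1  95. ]
348 121 [539.2 314.4  94.2]
344 122 [535.  312.1  95.4]
345 122 [536.  312.5  97. ]
346 122 [537.  312.8  98.4]
347 122 [538.1 313.1  98. ]
348 122 [539.5 313.4  94.7]
344 123 [535.3 311.1  96. ]
345 123 [536.2 311.5  98.8]
346 123 [537.1 311.9 100.7]
347 123 [538.4 312.1  98.9]
348 123 [539.7 312.3  96.4]
344 124 [535.5 310.   97. ]
345 124 [536.4 310.5 100.1]
346 124 [537.4 310.8 100.4]
347 124 [538.6 311.1  99.3]
348 124 [539.9 311.3  98.2]
349 124 [541.3 311.5  94.8]
344 125 [535.9 308.9  95.7]
345 125 [536.8 309.4  99.2]
346 125 [537.8 309.7 100.4]
347 125 [538.8 310.1 101.1]
348 125 [540.2 310.3  98.3]
345 126 [537.2 308.2  97.8]
346 126 [538.4 308.5  96.7]
347 126 [539.6 308.8  96. ]
301 209 [513.8 194.9  94.4]
302 209 [515.  195.5  95. ]
300 210 [512.9 193.4  94.7]
301 210 [514.1 193.6  94.3]
302 210 [515.3 193.9  94.1]
303 210 [516.5 195.   96.3]
304 210 [517.8 194.7  94.6]
300 211 [513.2 192.4  95.6]
301 211 [514.4 193.8  98.4]
302 211 [515.6 193.8  97.6]
303 211 [516.8 194.2  97.7]
304 211 [518.1 193.7  95.3]
300 212 [513.5 191.1  95.7]
301 212 [514.7 192.8  99.2]
302 212 [515.8 193.8 101.2]
303 212 [517.1 193.7  99.8]
304 212 [518.4 192.9  96.7]
301 213 [515.  191.9 100.2]
302 213 [516.2 192.6 101.4]
303 213 [517.4 192.   98.7]
304 213 [518.7 191.5  96.5]
302 214 [516.5 191.2 101. ]
```

View pics/w2.png

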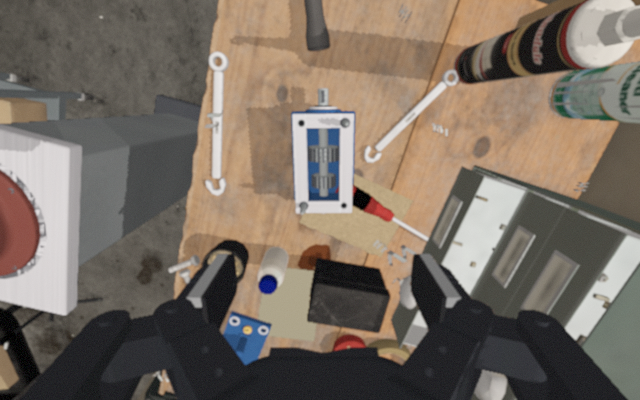

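View pics/w1c.png

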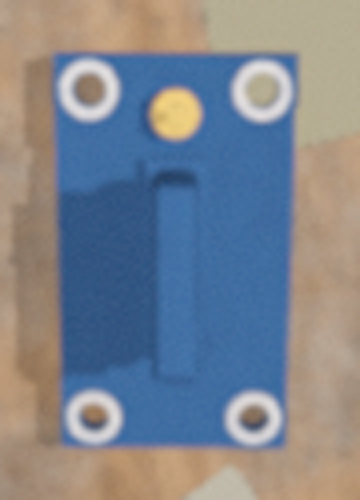

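View pics/w2c.png

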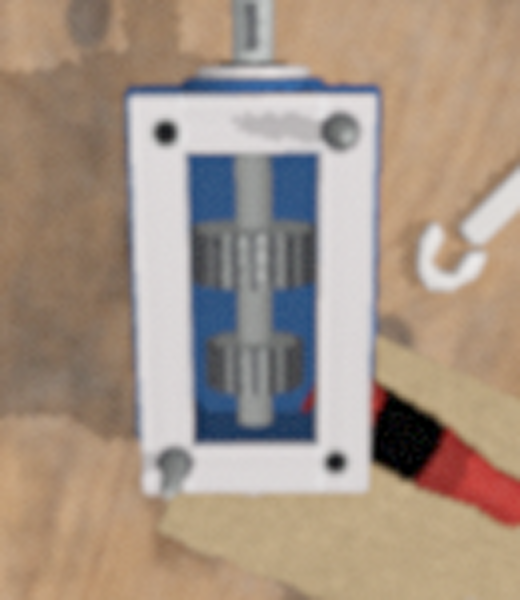

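The housing fits are consistent: the flange rectangle gives (0.5271, 0.2513) and the stud-tip midpoint gives (0.5272, 0.2513), with yaw about 16.1°. Now the precise cover pose from its holes.

Run:
```python
from h import *
z=np.load('pics/w1.npz'); p=dict(mtx=z['mtx'],distortion=z['dist'],world_from_camera=z['T']); d=z['d'];im=z['im']
uv=np.array([[89,90],[262,91],[94,417],[254,417]])/4+[280,105]-.375
T=p['world_from_camera']
def onplane(uv,h):
    A=world(p,uv,np.ones(len(uv))); C=T[:3,3]; t=(h-C[2])/(A[:,2]-C[2]); return C+(A-C)*t[:,None]
W=onplane(uv,.0105); print(W*1000, W.mean(0)*1000)
for a,b in [(2,0),(3,1)]: e=W[a]-W[b]; e=-e; print(np.degrees(np.arctan2(e[1],e[0]))-90, np.linalg.norm(e))
for a,b in [(0,1),(2,3)]: e=W[b]-W[a]; print(np.degrees(np.arctan2(e[1],e[0])), np.linalg.norm(e))
hsv=cv2.cvtColor(im,cv2.COLOR_BGR2HSV); m=cv2.inRange(hsv,(95,90,40),(125,255,255)); m[:, :285]=0; m[:,365:]=0; m[:110]=0; m[225:]=0
c=max(cv2.findContours(m,0,1)[0],key=cv2.contourArea)
Q=onplane(c.reshape(-1,2).astype(float),.0105); print(cv2.minAreaRect((Q[:,:2]*1000).astype(np.float32)))
P,u,v=cloud(p,d); k=(np.linalg.norm(P[:,:2]-[.475,-.128],axis=1)<.09)&(P[:,2]>.04)&(P[:,2]<.055); print('rib',np.median(P[k],0),P[k].mean(0))
s=status.state();q=s['tool_rot'];print('toolyaw-90',np.degrees(2*np.arctan2(q[2],q[1]))-90,s['tool_pos'])
```

```text
[[ 453.28844261  -71.99967026   10.5       ]
 [ 506.86899912  -77.66823417   10.5       ]
 [ 441.9706802  -179.18646948   10.5       ]
 [ 495.76942303 -184.5816448    10.5       ]] [ 474.47438624 -128.35900468   10.5       ]
-6.027478290107368 0.10778265942889986
-5.927120660327219 0.10748803635972781
-6.039152108279945 0.05387957546406582
-5.726726977508238 0.054068592060023825
((474.36041259765625, -127.77852630615234), (126.41891479492188, 74.21531677246094), 84.28529357910156)
rib [ 0.47484919 -0.12649359  0.04810507] [ 0.47482075 -0.12665038  0.04788098]
toolyaw-90 15.702295543772209 [0.52760685 0.24932504 0.31132368]
```

>>> play_rows --deltas '[[[-0.008,-0.05,0],-0.06],[[-0.016,-0.11,0],-0.12],[[-0.024,-0.17,0],-0.18],[[-0.032,-0.23,0],-0.24],[[-0.04,-0.29,0],-0.3]]'

```text
time: 3.8
tool_pos: [0.4862, -0.0422, 0.3117]
tool_rot: [0.001, 0.717, 0.697, 0.0]
contact_force: [0.5, -0.1, 0.7]
gripper_width: 1.0
```

>>> play_rows --deltas '[[[-0.008,-0.05,-0.03],-0.05],[[-0.0125,-0.0895,-0.07],-0.08],[[-0.0125,-0.0895,-0.13],-0.08],[[-0.0125,-0.0895,-0.19],-0.08],[[-0.0125,-0.0895,-0.21],-0.08]]'

```text
time: 4.42
tool_pos: [0.471, -0.1288, 0.0967]
tool_rot: [-0.003, 0.744, 0.668, -0.002]
contact_force: [0.2, 0.8, -0.3]
gripper_width: 1.001
```

>>> play_rows --deltas '[[[0,0,0],0],[[0,0,0],0],[[0,0,0],0]]'

```text
time: 4.8
tool_pos: [0.476, -0.1294, 0.1035]
tool_rot: [0.002, 0.743, 0.669, 0.001]
contact_force: [0.9, -0.4, 0.8]
gripper_width: 1.0
```

```bash
cat >> h.py <<'E'
def tool():
    s=status.state();q=s['tool_rot'];print('t',s['time'],'tcp',np.round(s['tool_pos']*1000,2),'yaw',round(np.degrees(2*np.arctan2(q[2],q[1]))-90,2),'q',np.round(q,4),'F',np.round(s['contact_force'],2),'T',np.round(s['ft_torque'],3),'w',round(s['gripper_width'],3)); return s
E
python3 - <<'E'
from h import *
tool()
p,im,d=shot('wrist','w3.png')
E
```

```text
t 4.8 tcp [ 475.98 -129.44  103.52] yaw -5.98 q [0.0018 0.7431 0.6692 0.0008] F [ 0.89 -0.39  0.81] T [-0.     0.028 -0.053] w 1.0
```

View pics/w3.png

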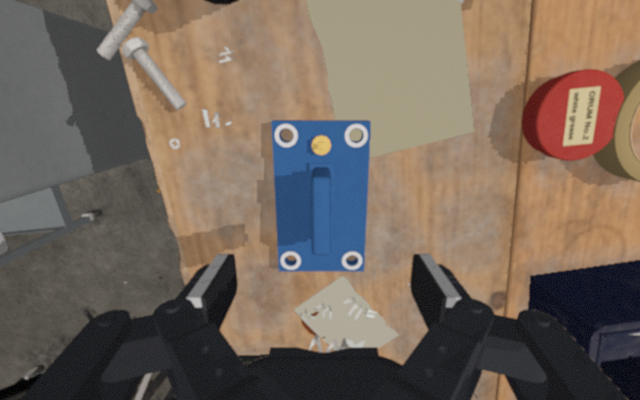

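The rib is centred between the open fingers. Descending to TCP z of about 0.015.

>>> play_rows --deltas '[[[0,0,-0.02],0],[[0,0,-0.04],0],[[0,0,-0.06],0],[[0,0,-0.075],0],[[0,0,-0.085],0]]'

```text
time: 5.48
tool_pos: [0.475, -0.1287, 0.0161]
tool_rot: [0.0, 0.743, 0.669, 0.0]
contact_force: [-0.5, -0.4, 0.4]
gripper_width: 1.004
```

>>> play_rows --deltas '[[[0,0,0],0],[[0,0,0],0],[[0,0,0],0],[[0,0,0],0]]'

```text
time: 5.98
tool_pos: [0.4751, -0.1288, 0.0168]
tool_rot: [0.0, 0.743, 0.669, 0.0]
contact_force: [0.1, 0.8, 0.2]
gripper_width: 1.001
```

Run:
```python
from h import *
tool()
```

```text
t 5.975 tcp [ 475.13 -128.78   16.82] yaw -5.96 q [5.000e-04 7.429e-01 6.694e-01 2.000e-04] F [0.14 0.84 0.21] T [ 0.047  0.007 -0.027] w 1.001
```

>>> play_rows --deltas '[[[0,0,-0.002],0],[[0,0,-0.002],0],[[0,0,-0.002],0],[[0,0,-0.002],0],[[0,0,-0.002],0]]' --grip -1

```text
time: 6.6
tool_pos: [0.4748, -0.1286, 0.0144]
tool_rot: [0.0, 0.743, 0.669, -0.0]
contact_force: [-0.1, -0.2, 1.6]
gripper_width: 0.153
```

>>> play_rows --deltas '[[[0,0,0],0],[[0,0,0],0],[[0,0,0],0],[[0,0,0],0]]'

```text
time: 7.1
tool_pos: [0.4748, -0.1287, 0.0144]
tool_rot: [0.0, 0.743, 0.669, -0.0]
contact_force: [-0.9, -0.3, 1.8]
gripper_width: 0.153
```

Run:
```python
from h import *
tool()
```

```text
t 7.1 tcp [ 474.81 -128.68   14.43] yaw -5.96 q [ 0.      0.7429  0.6694 -0.    ] F [-0.95 -0.3   1.82] T [ 0.027  0.131 -0.017] w 0.153
```

Gripped on about 13 mm. Lifting and checking.

>>> play_rows --deltas '[[[0,0,0.01],0],[[0,0,0.03],0],[[0,0,0.06],0],[[0,0,0.1],0],[[0,0,0.14],0]]'

```text
time: 7.72
tool_pos: [0.4739, -0.1282, 0.1548]
tool_rot: [-0.001, 0.743, 0.669, -0.0]
contact_force: [0.6, 0.3, -3.7]
gripper_width: 0.155
```

>>> play_rows --deltas '[[[0,0,0.02],0],[[0,0,0.02],0],[[0,0,0.02],0],[[0,0,0.02],0]]'

```text
time: 8.22
tool_pos: [0.4737, -0.1281, 0.1723]
tool_rot: [-0.002, 0.743, 0.669, -0.001]
contact_force: [-0.8, -0.5, -3.1]
gripper_width: 0.153
```

Run:
```python
from h import *
s=tool()
p,im,d=shot('wrist','w4.png');np.savez('pics/w4.npz',im=im,d=d,T=p['world_from_camera'],mtx=p['mtx'],dist=p['distortion'],tp=s['tool_pos'],tr=s['tool_rot'])
```

```text
t 8.225 tcp [ 473.7  -128.14  172.26] yaw -5.96 q [-1.600e-03  7.429e-01  6.694e-01 -7.000e-04] F [-0.75 -0.5  -3.12] T [-0.015 -0.001  0.022] w 0.153
```

View pics/w4.png

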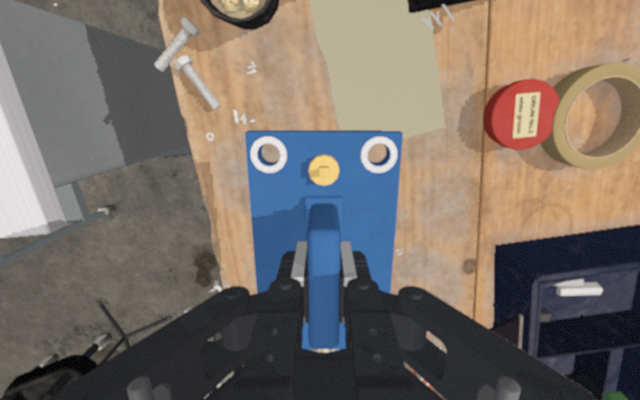

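The cover is held, with both front holes visible at (269,154) and (379,154). I'll work out its in-hand pose, including tilt, from the depth.

```bash
cat > inhand.py <<'E'
from h import *
import sys
def analyse(f,verbose=True):
    z=np.load(f); p=dict(mtx=z['mtx'],distortion=z['dist'],world_from_camera=z['T']); d=z['d'];im=z['im'];T=z['T']
    tp=z['tp'];q=z['tr'];zc=tp[2]
    P,u,v=cloud(p,d)
    hsv=cv2.cvtColor(im,cv2.COLOR_BGR2HSV); m=cv2.inRange(hsv,(95,90,40),(125,255,255))
    k=(m[v,u]>0)&(v>130)&(v<195)&(u>245)&(u<405)&~((u>300)&(u<345))&(abs(P[:,2]-(zc-.0045))<.012)
    A=P[k]; C=np.c_[A[:,:2]-tp[:2],np.ones(len(A))]
    for _ in range(3):
        co=np.linalg.lstsq(C,A[:,2],rcond=None)[0]; r=A[:,2]-C@co; g=abs(r)<.002; A=A[g];C=C[g]
    yaw=2*np.arctan2(q[2],q[1])-np.pi/2
    R=np.array([[np.cos(yaw),-np.sin(yaw)],[np.sin(yaw),np.cos(yaw)]])
    sl=R.T@co[:2]; print('n',len(A),'slopes cover x,y',sl,'plate z at tcp rel',co[2]-tp[2])
    # holes: white ring blobs
    w=cv2.inRange(hsv,(0,0,170),(180,70,255)); H=[]
    for c in cv2.findContours(w,cv2.RETR_EXTERNAL,1)[0]:
        x,y,ww,hh=cv2.boundingRect(c)
        if 28<ww<50 and 28<hh<50 and 120<y<170 and 240<x<400:
            (cx,cy),ax,an=cv2.fitEllipse(cv2.convexHull(c)); H.append((cx,cy))
    H=np.array(sorted(H)); print('holes px',H)
    Aw=world(p,H,np.ones(len(H)));Cc=T[:3,3]
    nrm=np.r_[-co[:2],1]; p0=np.r_[tp[:2],co[2]]
    t=((p0-Cc)@nrm)/((Aw-Cc)@nrm); W=Cc+(Aw-Cc)*t[:,None]
    e=W[1]-W[0]; cy=np.arctan2(e[1],e[0]); print('holes',W*1000,'dist',np.linalg.norm(e)*1000,'cover yaw',np.degrees(cy),'tool yaw',np.degrees(yaw))
    cen=W.mean(0)[:2]-.054*np.array([-np.sin(cy),np.cos(cy)]); print('centre',cen*1000,'rel tcp in tool-aligned',R.T@(cen-tp[:2])*1000)
    return cen,cy
if __name__=='__main__': analyse(sys.argv[1])
E
python3 inhand.py pics/w4.npz
```

```text
n 4477 slopes cover x,y [-0.00359864  0.00160734] plate z at tcp rel -0.004042760772816706
holes px [[268.16827393 154.21138   ]
 [378.65664673 154.35144043]]
holes [[452.29610502 -71.42156973 168.40508843]
 [506.12244805 -77.09391158 168.21022778]] dist 54.12475068706434 cover yaw -6.01575532634441 tool yaw -5.958714636316135
centre [ 473.54997203 -127.96036883] rel tcp in tool-aligned [-0.16848307  0.15991543]
```

The cover is level and centred on the TCP within 0.2 mm. Carrying it over at underside height of about 0.158 m.

>>> play_rows --deltas '[[[0.003,0.02,0],0.02],[[0.008,0.06,0],0.06],[[0.015,0.11,0],0.11],[[0.022,0.16,0],0.16],[[0.029,0.21,0],0.21]]'

```text
time: 8.9
tool_pos: [0.5034, 0.0829, 0.1734]
tool_rot: [-0.0, 0.668, 0.744, -0.0]
contact_force: [1.9, -0.9, -3.7]
gripper_width: 0.158
```

>>> play_rows --deltas '[[[0.007,0.05,0],0.05],[[0.014,0.1,0],0.1],[[0.019,0.14,0],0.14],[[0.022,0.16,0],0.165],[[0.0236,0.1693,0],0.175]]'

```text
time: 9.52
tool_pos: [0.5271, 0.2511, 0.1734]
tool_rot: [-0.0, 0.601, 0.8, -0.001]
contact_force: [-1.0, -0.5, -3.1]
gripper_width: 0.156
```

>>> play_rows --deltas '[[[0,0,0],0],[[0,0,0],0],[[0,0,0],0],[[0,0,0],0],[[0,0,0],0]]'

```text
time: 10.15
tool_pos: [0.5274, 0.2504, 0.1744]
tool_rot: [0.0, 0.601, 0.799, 0.0]
contact_force: [0.2, -0.8, -3.3]
gripper_width: 0.155
```

```bash
python3 - <<'E'
from h import *
s=tool()
p,im,d=shot('wrist','w5.png');np.savez('pics/w5.npz',im=im,d=d,T=p['world_from_camera'],mtx=p['mtx'],dist=p['distortion'],tp=s['tool_pos'],tr=s['tool_rot'])
E
python3 inhand.py pics/w5.npz
```

```text
t 10.15 tcp [527.4  250.42 174.4 ] yaw 16.07 q [1.000e-04 6.013e-01 7.990e-01 1.000e-04] F [ 0.22 -0.81 -3.3 ] T [ 0.017 -0.068  0.023] w 0.155
n 4502 slopes cover x,y [0.00102673 0.00082786] plate z at tcp rel -0.0040874358166984315
holes px [[268.03500366 154.26850891]
 [378.69384766 154.33842468]]
holes [[486.43558687 294.97231337 170.3254038 ]
 [538.54152451 309.97472454 170.3810659 ]] dist 54.22272748809654 cover yaw 16.06223852288553 tool yaw 16.074907823168548
centre [527.42935021 250.58158645] rel tcp in tool-aligned [0.07290647 0.14783241]
```

View pics/w5.png

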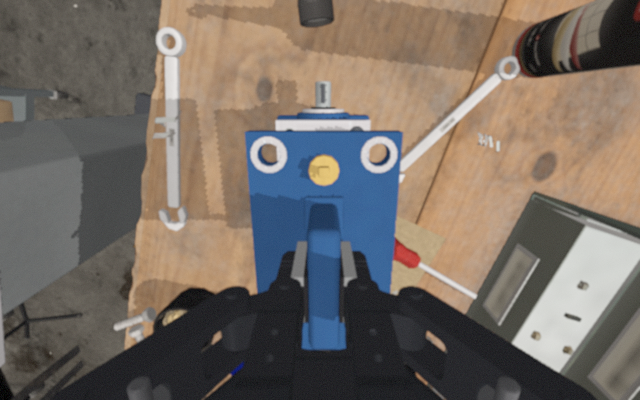

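The cover is about 0.7 mm short in y. I'll correct that and descend to about 8 mm above the stud tips, then look.

>>> play_rows --deltas '[[[0,0.0007,-0.015],0],[[-0.0002,0.0007,-0.03],0],[[-0.0002,0.0007,-0.042],0],[[-0.0002,0.0007,-0.05],0],[[-0.0002,0.0007,-0.052],0]]'

```text
time: 10.82
tool_pos: [0.5267, 0.2512, 0.1212]
tool_rot: [-0.0, 0.601, 0.799, -0.001]
contact_force: [1.1, 0.5, -3.6]
gripper_width: 0.156
```

>>> play_rows --deltas '[[[0,0,0],0],[[0,0,0],0],[[0,0,0],0],[[0,0,0],0],[[0,0,0],0]]'

```text
time: 11.45
tool_pos: [0.5272, 0.2514, 0.1224]
tool_rot: [0.0, 0.601, 0.799, 0.0]
contact_force: [-0.0, 0.1, -2.4]
gripper_width: 0.153
```

```bash
python3 - <<'E'
from h import *
s=tool()
p,im,d=shot('wrist','w6.png');np.savez('pics/w6.npz',im=im,d=d,T=p['world_from_camera'],mtx=p['mtx'],dist=p['distortion'],tp=s['tool_pos'],tr=s['tool_rot'])
shot('top','top6.png');_,i2,_=shot('scene','scene6.png')
a=cv2.resize(im[110:200,230:420],None,fx=4,fy=4,interpolation=cv2.INTER_CUBIC);cv2.imwrite('pics/w6c.png',a)
cv2.imwrite('pics/s6c.png',cv2.resize(i2[190:320,200:330],None,fx=4,fy=4,interpolation=cv2.INTER_CUBIC))
E
python3 inhand.py pics/w6.npz
```

```text
t 11.45 tcp [527.22 251.41 122.44] yaw 16.1 q [1.000e-04 6.011e-01 7.992e-01 1.000e-04] F [-0.03  0.06 -2.41] T [0.04  0.024 0.083] w 0.153
n 4504 slopes cover x,y [0.00047265 0.00084138] plate z at tcp rel -0.0040821964359550045
holes px [[268.1675415  154.23631287]
 [378.71957397 154.35244751]]
holes [[486.27999116 295.97970503 118.39075774]
 [538.32882231 310.96083169 118.41632367]] dist 54.16193897644186 cover yaw 16.05731599519704 tool yaw 16.099681933045527
centre [527.24074294 251.57705242] rel tcp in tool-aligned [0.06625887 0.15776381]
```

View pics/w6c.png

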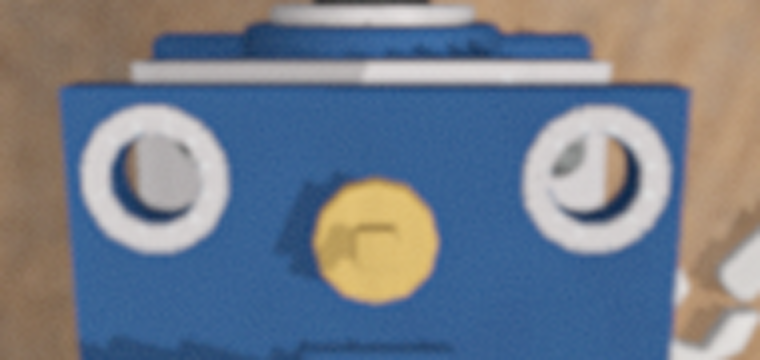

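View pics/s6c.png

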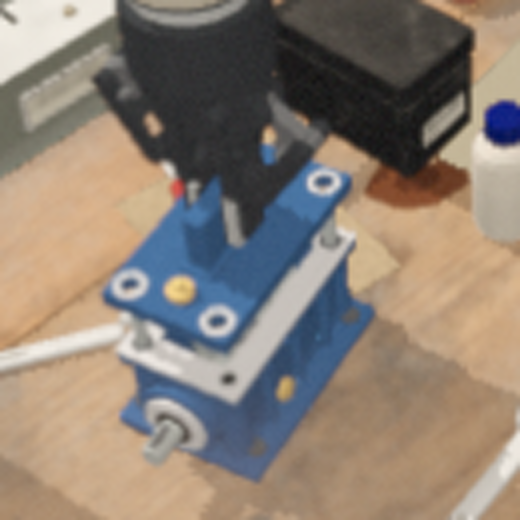

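Run:
```python
from h import *
z=np.load('pics/w6.npz');T=z['T'];Ti=np.linalg.inv(T)
y=np.radians(16.1);R=np.array([[np.cos(y),-np.sin(y)],[np.sin(y),np.cos(y)]])
a=np.array([.52715,.2513])+R@[.027,.054]
for h in [.1,.096,.092,.08,.07]:
    c=Ti@np.r_[a,h,1]; X=np.array([c[0],-c[1],-c[2]])
    uv=cv2.projectPoints(X.reshape(1,1,3),np.zeros(3),np.zeros(3),z['mtx'],z['dist'])[0].ravel(); print(h,a,uv,'crop',(uv-[230,110]+.375)*4)
```

```text
0.1 [0.53811605 0.31066957] [372.24696276 149.48784092] crop [570.48785104 159.45136366]
0.096 [0.53811605 0.31066957] [371.1340707  148.48016735] crop [566.0362828  155.42066939]
0.092 [0.53811605 0.31066957] [370.07038031 147.51711655] crop [561.78152126 151.56846619]
0.08 [0.53811605 0.31066957] [367.14393981 144.86792461] crop [550.07575924 140.97169845]
0.07 [0.53811605 0.31066957] [364.96963651 142.89996198] crop [541.37854606 133.09984794]
```

The predicted stud tip projects at crop (570,159), exactly where it shows inside the hole. Easing down while watching force (free-hanging Fz is about -3 N).

>>> play_rows --deltas '[[[0,0,-0.003],0],[[0,0,-0.006],0],[[0,0,-0.009],0],[[0,0,-0.012],0],[[0,0,-0.014],0]]'

```text
time: 12.22
tool_pos: [0.527, 0.2513, 0.108]
tool_rot: [-0.0, 0.601, 0.799, -0.0]
contact_force: [-0.2, 0.3, -3.3]
gripper_width: 0.159
```

>>> play_rows --deltas '[[[0,0,-0.002],0],[[0,0,-0.004],0],[[0,0,-0.006],0],[[0,0,-0.008],0],[[0,0,-0.01],0]]'

```text
time: 12.85
tool_pos: [0.5272, 0.2514, 0.0982]
tool_rot: [0.0, 0.601, 0.799, -0.0]
contact_force: [1.0, -0.6, -3.1]
gripper_width: 0.154
```

>>> play_rows --deltas '[[[0,0,-0.002],0],[[0,0,-0.004],0],[[0,0,-0.006],0],[[0,0,-0.008],0],[[0,0,-0.009],0]]'

```text
time: 13.48
tool_pos: [0.5271, 0.2513, 0.0891]
tool_rot: [-0.0, 0.601, 0.799, -0.0]
contact_force: [-0.4, 0.3, -3.2]
gripper_width: 0.155
```

>>> play_rows --deltas '[[[0,0,-0.001],0],[[0,0,-0.002],0],[[0,0,-0.003],0],[[0,0,-0.003],0]]'

```text
time: 13.98
tool_pos: [0.5271, 0.2514, 0.0862]
tool_rot: [-0.0, 0.601, 0.799, -0.0]
contact_force: [1.1, -0.3, -3.2]
gripper_width: 0.156
```

Run:
```python
from h import *
tool()
```

```text
t 13.975 tcp [527.1  251.36  86.2 ] yaw 16.1 q [-1.000e-04  6.011e-01  7.992e-01 -1.000e-04] F [ 1.06 -0.34 -3.18] T [ 0.026 -0.01   0.034] w 0.156
```

No contact yet, and about 1 to 2 mm should remain.

>>> play_rows --deltas '[[[0,0,-0.0005],0],[[0,0,-0.001],0],[[0,0,-0.001],0]]'

```text
time: 14.35
tool_pos: [0.5271, 0.2514, 0.0852]
tool_rot: [-0.0, 0.601, 0.799, -0.0]
contact_force: [-1.0, 1.3, -3.9]
gripper_width: 0.155
```

>>> play_rows --deltas '[[[0,0,-0.0005],0],[[0,0,-0.001],0],[[0,0,-0.001],0]]'

```text
time: 14.72
tool_pos: [0.5272, 0.2514, 0.0845]
tool_rot: [0.0, 0.601, 0.799, 0.0]
contact_force: [0.7, -0.8, -2.0]
gripper_width: 0.156
```

>>> play_rows --deltas '[[[0,0,-0.0005],0],[[0,0,-0.0005],0],[[0,0,-0.0005],0]]'

```text
time: 15.1
tool_pos: [0.5272, 0.2514, 0.0844]
tool_rot: [0.0, 0.601, 0.799, -0.0]
contact_force: [-4.2, -1.6, 4.2]
gripper_width: 0.155
```

Contact felt: Fz rose from -3 to +4 N and z has stalled. A slight extra press, then hold.

>>> play_rows --deltas '[[[0,0,-0.0005],0],[[0,0,-0.0005],0],[[0,0,-0.0005],0],[[0,0,-0.0005],0]]'

```text
time: 15.6
tool_pos: [0.5272, 0.2514, 0.0844]
tool_rot: [-0.0, 0.601, 0.799, -0.0]
contact_force: [-5.9, -1.5, 6.8]
gripper_width: 0.158
```

```bash
python3 - <<'E'
from h import *
s=tool()
p,im,d=shot('wrist','w7.png');np.savez('pics/w7.npz',im=im,d=d,T=p['world_from_camera'],mtx=p['mtx'],dist=p['distortion'],tp=s['tool_pos'],tr=s['tool_rot'])
_,i2,_=shot('scene','scene7.png')
a=cv2.resize(im[110:200,230:420],None,fx=3,fy=3,interpolation=cv2.INTER_CUBIC);b=cv2.resize(i2[190:320,200:330],None,fx=3,fy=3,interpolation=cv2.INTER_CUBIC)
o=np.zeros((660,570,3),np.uint8);o[:270]=a;o[270:,:390]=b;cv2.imwrite('pics/c7.png',o[:600])
E
python3 inhand.py pics/w7.npz
```

```text
t 15.6 tcp [527.23 251.41  84.44] yaw 16.1 q [-0.000e+00  6.011e-01  7.992e-01 -1.000e-04] F [-5.85 -1.48  6.82] T [-0.29   0.876  0.001] w 0.158
n 4498 slopes cover x,y [0.00111029 0.00030993] plate z at tcp rel -0.004015751397512132
holes px [[268.15539551 154.23886108]
 [378.9407959  154.28648376]]
holes [[486.29202617 295.97842869  80.41223722]
 [538.42576472 311.03293848  80.47248755]] dist 54.2638792361977 cover yaw 16.106978852134006 tool yaw 16.10183743157691
centre [527.34020605 251.62543366] rel tcp in tool-aligned [0.16462883 0.17955222]
```

View pics/c7.png

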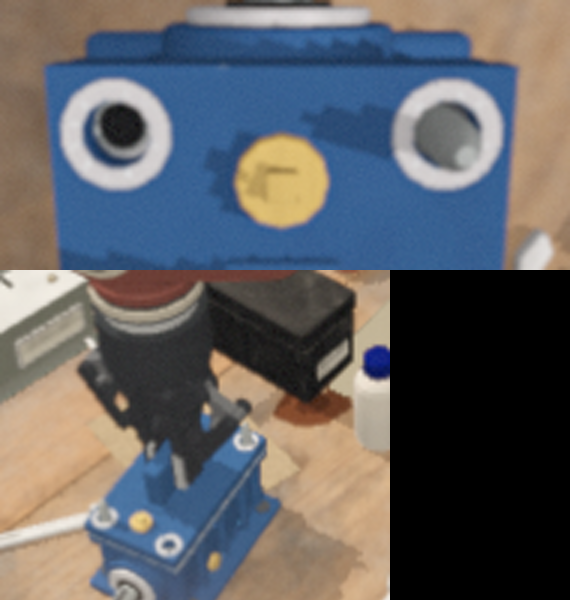

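The cover is seated flat: plate top at 80.4 mm, slopes about 0.001, both studs through, and a net press of about 10 N. Lifting straight up about 41 mm.

>>> play_rows --deltas '[[[0,0,0.001],0],[[0,0,0.003],0],[[0,0,0.006],0],[[0,0,0.01],0],[[0,0,0.015],0]]'

```text
time: 16.32
tool_pos: [0.5271, 0.2514, 0.0984]
tool_rot: [-0.0, 0.601, 0.799, -0.0]
contact_force: [-0.6, -0.5, -2.6]
gripper_width: 0.155
```

>>> play_rows --deltas '[[[0,0,0.005],0],[[0,0,0.011],0],[[0,0,0.017],0],[[0,0,0.022],0],[[0,0,0.025],0]]'

```text
time: 16.95
tool_pos: [0.5273, 0.2514, 0.1238]
tool_rot: [0.0, 0.601, 0.799, 0.0]
contact_force: [-1.0, -0.5, -3.0]
gripper_width: 0.156
```

>>> play_rows --deltas '[[[0,0,0.0015],0],[[0,0,0.0015],0],[[0,0,0.0015],0],[[0,0,0.0015],0],[[0,0,0.0015],0]]'

```text
time: 17.58
tool_pos: [0.5271, 0.2514, 0.1247]
tool_rot: [-0.0, 0.601, 0.799, -0.0]
contact_force: [-0.0, -0.1, -3.0]
gripper_width: 0.15
```

>>> play_rows --deltas '[[[0,0,0],0],[[0,0,0],0],[[0,0,0],0],[[0,0,0],0],[[0,0,0],0]]'

```text
time: 18.2
tool_pos: [0.5272, 0.2514, 0.1248]
tool_rot: [0.0, 0.601, 0.799, 0.0]
contact_force: [-0.7, 0.8, -2.7]
gripper_width: 0.154
```

```bash
python3 - <<'E'
from h import *
s=tool()
p,im,d=shot('wrist','w8.png');np.savez('pics/w8.npz',im=im,d=d,T=p['world_from_camera'],mtx=p['mtx'],dist=p['distortion'],tp=s['tool_pos'],tr=s['tool_rot'])
_,i2,_=shot('scene','scene8.png');pt,_,dt=shot('top','top8.png')
cv2.imwrite('pics/s8c.png',cv2.resize(i2[170:320,200:400],None,fx=4,fy=4,interpolation=cv2.INTER_CUBIC)[:600])
P,u,v=cloud(pt,dt)
for n,b,lo,hi in [('bot',(288,208,309,236),.08,.1),('cup',(295,233,327,265),.03,.07),('box',(272,145,314,203),.07,.1)]:
    m=(u>=b[0])&(u<=b[2])&(v>=b[1])&(v<=b[3])&(P[:,2]>lo)&(P[:,2]<hi); print(n,m.sum(),P[m].mean(0))
tool()
E
python3 inhand.py pics/w8.npz
```

```text
t 18.2 tcp [527.17 251.38 124.81] yaw 16.1 q [0.     0.6011 0.7992 0.    ] F [-0.69  0.82 -2.7 ] T [ 0.015 -0.029 -0.032] w 0.154
bot 94 [0.49714568 0.06817536 0.09083421]
cup 529 [0.42568996 0.05131963 0.04191698]
box 1231 [0.62066673 0.05880348 0.08281719]
t 18.35 tcp [527.16 251.37 124.8 ] yaw 16.1 q [ 0.      0.6011  0.7992 -0.    ] F [-0.34  1.03 -2.72] T [ 0.018  0.003 -0.068] w 0.155
n 4502 slopes cover x,y [0.00063529 0.00114865] plate z at tcp rel -0.004080791346660298
holes px [[268.14608765 154.23403931]
 [378.68353271 154.36523438]]
holes [[486.22710073 295.96182303 120.77276115]
 [538.27179434 310.93704718 120.80711312]] dist 54.15633528129028 cover yaw 16.052525721148722 tool yaw 16.10150291346819
centre [527.1814451  251.55497057] rel tcp in tool-aligned [0.06010936 0.16067259]
```

View pics/s8c.png

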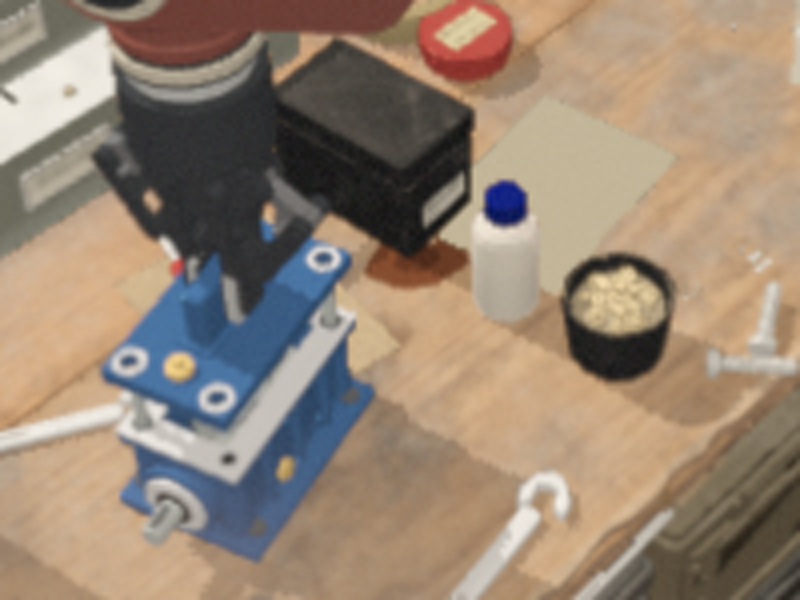

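The cover hangs level about 10 mm above the stud tips (a lift of 40.4 mm from seated), and the bystanders haven't moved. Handing in.

Run:
```python
from h import *
print(ticket.job_done())
```

```text
the job is handed in; nothing more can be done
None
```

The cover was dry-fitted on the housing and is now held about 10 mm above the stud tips, ready for you to run the sealant. I handed the job in at about 18.4 s of the 48 s allowed; the hand-in reports no verdict.

- **Pick and carry:** I gripped the cover by its rib and carried it over the box, bottle and cup with its underside at about 158 mm. In the last top view all three were within 1 mm of where they started.
- **Dry-fit:** It went down over both studs with no contact felt until the flange. There z stopped and the force rose to about 10 N net, well under the 60 N limit. I held it there for over half a second. The plate top read 80.4 mm, flat to about 0.001 rad.
- **Final hold:** I lifted it straight up 40.4 mm from the seated position. It is level to about 0.001 rad, within about 0.3 mm of the flange centre and turned less than 0.1°. The wrist force is back to the cover's weight alone, so it is touching nothing else.

**Disagreements:**
- The scene and top cameras differed by about 4 mm at the start, so I placed the cover from the wrist camera, which agreed with the stud tip seen through the hole.
- While seated there was a small sideways force of about 6 N, which disappeared on lifting.

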